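# Uncover the eyelet pot and read its batch tag

## Task

Read the batch tag of the wide, low eyelet pot: lift its lid off by the knob and set it down flat, knob up, on the middle of the round cork mat without dropping it, then take the upright hand reader from its square rubber pad and hold it still for two seconds over the open pot, upright, its lens pointing straight down at the tag in the middle of the pot's floor from about 9 cm above the tag. Then stand the reader back upright on the middle of its pad, without dropping it. Leave the pot standing where it is, the tall pot closed, and everything else on the bench undisturbed.

Things in the scene. Friction and masses are not known exactly. Their poses are not given: they have to be found in the camera images.
- pot: Wide, low, open round white stoneware pot, outer diameter 116, height 60, wall 5, inner floor 6 above its underside; loose, 0.6 kg. Origin: centre of the underside, z up. A round paper tag (38 across) with a black-and-white pattern is stuck in the middle of its floor, black eyelets around it. It starts closed by the lid.
- tag (a point): Centre of the tag's face on the inner floor of the wide pot, 7 above the pot's underside.
- lid: Loose light-wood lid of the wide pot, about 0.13 kg: a locating disc 99 across and 6 thick underneath, a disc 116 across from 6 to 14 above the underside, and a round brass knob on the axis: stem 16 across from 14 to 26, head 28 across from 26 to 46. Origin: centre of the underside, z up. It starts on the pot with its locating disc inside the rim, origin 54 above the pot's.
- mat: Flat round cork mat, diameter 144, 5 thick, fixed, empty. Origin: centre of the underside. The lid goes here.
- reader: Upright hand reader standing on the pad, about 0.18 kg, 126 high: a round black foot 48 across and 22 high (tapering to 34 across at 34 high) with the lens in its underside, and above it a grey handle of rectangular section from 30 to 126 high, 44 along its x and 26 along its y. Origin: centre of the underside (the lens), z up; it looks along -z.
- lens (a point): The reader's lens, centre of its underside (the same point as its origin).
- focus (a point): Point on the reader's line of sight, 90 below the lens: the spot it reads.
- pad: Square black rubber pad, 100 x 100, 4 thick, fixed. Origin: centre of the underside, x and y along its sides. The reader starts and ends here, standing upright.
- tall_pot: Taller, narrower pot of the same white stoneware, outer diameter 88, height 105; loose; leave it alone. Origin: centre of the underside.
- tall_lid: Lid of the tall pot, 88 across, same make and same knob as the other; top of the knob 145 above the bench when in place. Leave it on. Origin: centre of the underside.
- jack: Last jack, fixed obstacle: iron base 96 across, post 28 across, and on top an upside-down maple shoe last 188 to 228 above the bench, reaching from -30 to +143 along its x and 31 to each side. Origin: centre of the base's underside, on the post's axis.
- cup: Red enamel cup of black eyelets, 70 across, 70 high, loop handle reaching 55 from the axis along +y. Loose bystander. Origin: centre of the underside.
- punch: Steel revolving punch lying flat, 175 long along its x (-103 to +74), up to 50 wide, about 20 high. Loose bystander. Origin: on the bench, about mid-length.
- jar: Amber glass jar with a black cap, 56 across, 75 high. Loose bystander. Origin: centre of the underside.
- hammer: Hammer lying along its x, 230 long, under 50 high. Loose bystander. Origin: near mid-length, on the bench.
- brush: Brush lying along its x, 180 long, under 40 high. Loose bystander. Origin: near mid-length, on the bench.
Not all that is in view belongs to the job. Leave any blue or red look-alike of the pot alone.

How it is judged:
On the way, in this order (a step that is already met when the one before it is completed fails the run):
1. the lid is held in the fingers, clear above the pot by 30 mm or more (z of lid in the frame of pot above 0.09 m and contact force between the fingers and lid above 0.5 N), for 0.1 s.
2. the lid lies flat, knob up, on the cork mat, released (horizontal distance between lid and mat below 0.03 m and z of lid in the frame of mat below 0.012 m and angle between lid's own z axis and vertical below 0.1 rad and linear speed of lid below 0.02 m/s and contact force between the fingers and lid below 0.2 N), for 0.2 s.
3. the reader is held still over the open pot for a second and a half, within 14 degrees of upright, its line of sight within 18 mm of the tag's centre, the lens 55 to 125 mm above the tag (horizontal distance between focus and tag below 0.018 m and horizontal distance between lens and tag below 0.035 m and angle between reader's own z axis and vertical below 0.25 rad and z of lens in the frame of pot between 0.062 and 0.132 m and linear speed of reader below 0.03 m/s and angular speed of reader below 0.3 rad/s and contact force between the fingers and reader above 0.5 N), for 1.5 s.
At the end, for the whole second after the job is handed in: The lid lies flat, knob up, within 30 mm of the middle of the mat; the reader stands upright within 30 mm of the middle of its pad; both released and at rest. The wide pot stands within 40 mm of its start, the tall pot is closed, and bystanders are where they were (20 to 30 mm) (all of step 2 and horizontal distance between reader and pad below 0.03 m and z of reader in the frame of pad below 0.012 m and angle between each of reader, pot's own z axis and vertical below 0.1 rad and linear speed of reader below 0.02 m/s and distance of pot from where it was at the start of the episode below 0.04 m); the robot touches nothing.
It fails at once if the lid is dropped (falls freely faster than 0.5 m/s) or tipped beyond 40 degrees (angle between lid's own z axis and vertical above 0.7 rad or (linear speed of lid above 0.5 m/s and contact force between the fingers and lid below 0.1 N)).
It fails at once if the reader is dropped (falls freely faster than 0.5 m/s) or tipped beyond 60 degrees (angle between reader's own z axis and vertical above 1.05 rad or (linear speed of reader above 0.5 m/s and contact force between the fingers and reader below 0.1 N)).
It fails at once if the wide pot is shoved more than 40 mm or tipped beyond 20 degrees (distance of pot from where it was at the start of the episode above 0.04 m or angle between pot's own z axis and vertical above 0.35 rad).
It fails at once if the tall pot, its lid, the cup or the jar is moved more than 20 mm, or the punch, hammer or brush more than 30 mm, or the tall pot, cup or jar is tipped over (distance of any of tall_pot, tall_lid, cup, jar from where it was at the start of the episode above 0.02 m or distance of any of punch, hammer, brush from where it was at the start of the episode above 0.03 m or angle between any of cup, jar, tall_pot's own z axis and vertical above 0.5 rad).
It fails at once if the arm strikes the last jack harder than 20 N (contact force between any of the arm, the fingers, lid, reader and jack above 20 N).
It also fails if it takes over 70 s, if anything falls off the work surface, if the arm or the gripper's body presses on something with over 40 N, if the wrist force passes 120 N, or if a joint passes its speed limit or range.

## Robot

A 7-joint arm with a two-finger parallel gripper is mounted at the origin on the work surface. World frame = base frame: x ahead of the robot, y to its left, z up, the work surface at z = 0. Lengths are in m, angles in rad, forces in N, time in s.
With the tool pointing down it reaches from about 0.425 to 0.925 m from the base axis. Payload 6.8 kg.
Tool frame: the origin (TCP) lies on the front face of the gripper's body, between the roots of the fingers; the fingertips stand 73 mm ahead of it and the grasp point (between the pads) lies 54 mm ahead of it (env.nose_length is the distance from the TCP to the fingertips, in m); z points along the fingers, y is the line along which they close (so a half turn about z gives the same grasp; the last joint's range is limited). The gripper opens to 85 mm and grips with 20 to 120 N. Pads are 22 mm wide; open, the fingers measure 114 mm over their backs; the gripper's body (76 mm by 85 mm) begins 54 mm behind the grasp point. The pads swing forward as they close: fully open they stand 13 mm farther back than shut.
Start: joints at [-1.3, 0.477, 0.022, 1.555, -0.011, 1.109, -0.083], TCP at [0.25, 0.627, 0.304] pointing down, gripper open.
Joint ranges: [-2.96, 2.96], [-0.34, 2.1], [-1.41, 1.46], [0.24, 2.44], [-1.37, 4.51], [0.17, 1.92], [-2.96, 2.96]. Speed limits (rad/s): [2.39, 2.39, 3.14, 3.14, 3.14, 3.14, 3.14].

## Interface

Orientations are given as a unit quaternion [w, x, y, z].
In Python, from cell import env, kin, camera, calibration, job gives the robot as it stands. The module is installed in compiled form; this text tells all that it offers. Calls block until the motion is done:
- env.reach(position, orientation): joint-space move of the TCP to a pose.
- env.movel(position, velocity=0.15, rot=None, stop_force=None): straight line of the TCP; rot=None keeps the orientation; velocity is the mean speed in m/s. With stop_force (N) it stops when the force on the tool has changed by that much, and returns True; else False.
- env.goto_joints(angles): joint-space move.
- env.grip(opening, f_grip=None): finger opening in m; f_grip is the grip in N (None keeps the last); returns when the fingers have stopped.
- env.dwell(seconds).
- kin.inverse_kinematics(position, orientation): joint angles nearest the present ones, or None.
- env.get_state(): the state.
- camera(name): name is "scene" or "top" or "wrist"; returns (picture, depth): 420x560x3 uint8, blue, green, red; 420x560 float32, m along the optical axis (not along the pixel's ray), 0 where there is no reading.
- calibration(name): a dict with "fx", "fy", "cx", "cy" (pixels), "rvec" (rotation vector, rad) and "tvec" (3), from world to camera coordinates, as OpenCV has them. Camera axes: x right, y down, z forward; pixel columns grow to the right and rows downward; lengths in m; the calibration is good to about 2 mm. The wrist camera is an equidistant fisheye: a pixel r from the principal point sees the ray r / f radians off the axis. A picture is of the moment at which its call begins: read the wrist's pose just before it. calibration takes no time and is no camera call; for the wrist camera it gives the pose at the moment of the call.
A pose or a line that the arm cannot do raises env.PlanningError and nothing moves.
- job.job_done(): hands the job in; it is judged then, once.
The state is a dict: "time": time; "qpos": joint angles; "joint_velocities": joint speeds; "joint_torque": joint torques, N m; "tcp_pos": TCP position; "orientation": TCP orientation; "force": force on the tool from outside, world axes, zero at the start; "torque": the same for the moment, N m; "opening": finger opening in m; "gripper_force": force on a finger pad.
Only numpy, scipy, OpenCV 4.12 (cv2) and the standard library are available. Lean on these libraries where they do the work, as an engineer would, in place of code of your own. Each camera call takes 0.05 s, during which the arm holds its last target. There are 200 camera calls.

## Working session

There is one attempt and no reset: what is moved stays moved. The work goes in short steps, each a Python script; the robot and the scene stay as the last script left them, time stands still between calls to the robot, and variables do not carry over. Pictures are saved under pics/ and viewed, at most 10 in all, crops included, and the job is handed in when it is done.

```bash
mkdir -p pics && cat > h.py <<'E'
import numpy as np, cv2
from cell import env, kin, camera, calibration, job
def RT(c): return cv2.Rodrigues(np.array(c["rvec"],float))[0], np.array(c["tvec"],float).ravel()
def cloud(name, d, c=None):
    """per-pixel world points (pinhole cams)"""
    c=c or calibration(name); R,t=RT(c)
    v,u=np.mgrid[:d.shape[0],:d.shape[1]]
    p=np.stack([(u-c["cx"])/c["fx"]*d,(v-c["cy"])/c["fy"]*d,d],-1)
    return (p-t)@R
def onplane(name,u,v,z):
    c=calibration(name); R,t=RT(c)
    r=np.array([(u-c["cx"])/c["fx"],(v-c["cy"])/c["fy"],1])@R; o=-t@R
    return o+r*(z-o[2])/r[2]
E
python3 - <<'E'
from h import *
for n in("top","scene"):
    im,d=camera(n); cv2.imwrite(f"pics/{n}0.png",im); np.save(f"{n}0.npy",d)
    c=calibration(n);R,t=RT(c);print(n,c["fx"],c["cx"],c["cy"],-t@R, R[2], (d==0).mean())
print(env.get_state()["orientation"])
E
```

```text
top 382.055802777211 285.3962169272413 211.2671970043675 [ 0.39061981 -0.09079198  1.07772353] [ 0.05246008 -0.0014903  -0.99862191] 0.003996598639455782
scene 403.26424009438125 276.7636196261341 206.21843474681268 [ 1.3185897  -0.09872355  1.15827434] [-0.61206454  0.00151228 -0.79080637] 0.0037797619047619047
[-1.04573295e-04  1.88275788e-01  9.82115843e-01 -8.28730479e-04]
```

View pics/top0.png

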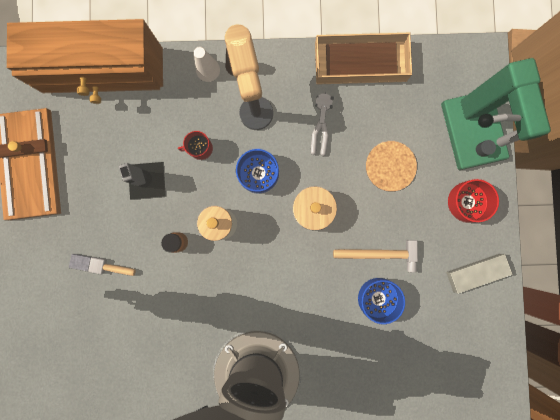

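View pics/scene0.png

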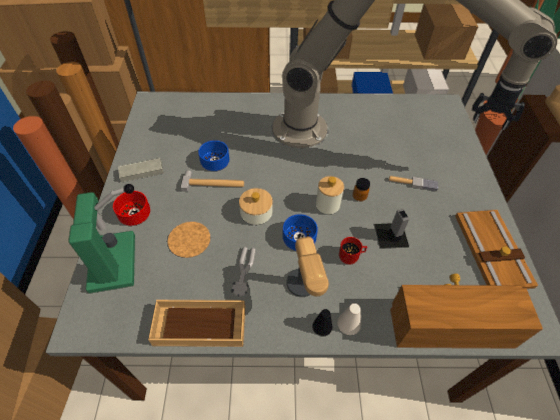

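The top view shows the wide lid with its knob at about (315,208), the tall pot at (214,223), the cork mat at (391,166) and the pad at (147,181) with the reader at about (128,173). The jack is at (250,80), the cup at (197,145) and the jar at (173,242). The blue and red bowls are look-alikes. Next I'll measure positions.

```bash
cat > m.py <<'E'
from h import *
def seg(P,c,r,z0,z1): 
    m=(np.hypot(P[...,0]-c[0],P[...,1]-c[1])<r)&(P[...,2]>z0)&(P[...,2]<z1); return P[m],m
def circ(p):
    (x,y),r=cv2.minEnclosingCircle(p[:,:2].astype(np.float32)); return np.round([x,y,r],4)
ims={}
for n in("top","scene"):
    im=cv2.imread(f"pics/{n}0.png"); d=np.load(f"{n}0.npy"); ims[n]=(im,cloud(n,d))
c0=dict(lid=onplane("top",315,208,.07),knob=onplane("top",315,208,.1),tall=onplane("top",213,222,.12),mat=onplane("top",391,166,.005),pad=onplane("top",147,181,.004),jar=onplane("top",173,242,.07),cup=onplane("top",197,145,.07),)
for n,(im,P) in ims.items():
    print(n, "bench z",np.median(P[250:290,180:300,2]) if n=="top" else np.median(P[110:150,350:450,2]))
    for k,r,z0,z1 in(("lid",.075,.06,.073),("knob",.04,.09,.11),("tall",.06,.105,.12),("tall",.06,.135,.155),("jar",.05,.06,.09),("cup",.07,.06,.08),("pad",.08,.1,.15)):
        p,m=seg(P,c0[k],r,z0,z1); print(k,c0[k][:2].round(3),len(p),circ(p) if len(p) else 0,p.mean(0).round(4) if len(p) else 0)
    if n=="top" or 1:
        p,m=seg(P,c0["pad"],.08,.118,.14); 
        if len(p)>4: print("reader top",cv2.minAreaRect(p[:,:2].astype(np.float32)*1000),p[:,2].mean())
        hsv=cv2.cvtColor(im,cv2.COLOR_BGR2HSV)
        near=lambda c,r:np.hypot(P[...,0]-c[0],P[...,1]-c[1])<r
        mm=near(c0["mat"],.1)&(hsv[...,1]>70)&(P[...,2]<.02); mm=cv2.morphologyEx(mm.astype(np.uint8),cv2.MORPH_OPEN,np.ones((3,3)))
        q=np.argwhere(mm>0)[:,::-1]; w=np.array([onplane(n,u,v,.005) for u,v in q]); print("mat",circ(w),w.mean(0).round(4))
        mm=near(c0["pad"],.09)&(hsv[...,2]<65)&(P[...,2]<.012); q=np.argwhere(mm)[:,::-1]; w=np.array([onplane(n,u,v,.004) for u,v in q]); print("pad",cv2.minAreaRect((w[:,:2]*1000).astype(np.float32)))
# jack shoe last from top
    P_=P.reshape(-1,3); s=P_[(P_[:,2]>.17)&(P_[:,2]<.24)&(P_[:,0]>.5)&(P_[:,0]<1.05)&(abs(P_[:,1]+0.0)<.25)]
    if len(s): print("jack last",cv2.minAreaRect((s[:,:2]*1000).astype(np.float32)),s.min(0),s.max(0))
E
python3 m.py
```

```text
top bench z 0.0004602147468990473
lid [ 0.45  -0.171] 1386 [ 0.4504 -0.1698  0.0581] [ 0.4498 -0.1693  0.0687]
knob [ 0.448 -0.168] 92 [ 0.4501 -0.1695  0.0139] [ 0.4497 -0.1692  0.1003]
tall [0.419 0.09 ] 842 [0.417  0.0886 0.0443] [0.4163 0.0874 0.1135]
tall [0.419 0.09 ] 103 [0.4167 0.0886 0.0138] [0.4166 0.0876 0.1452]
jar [0.371 0.205] 302 [0.3695 0.2114 0.0256] [0.3695 0.2097 0.0747]
cup [0.627 0.138] 145 [0.6313 0.1483 0.0418] [0.6329 0.143  0.0682]
pad [0.544 0.296] 261 [0.5502 0.305  0.0242] [0.5485 0.3014 0.1256]
reader top ((549.7546997070312, 304.8044128417969), (45.67100524902344, 26.488649368286133), 13.866135597229004) 0.12955861277031355
mat [ 0.5677 -0.3943  0.073 ] [ 0.5677 -0.3943  0.005 ]
pad ((546.7658081054688, 298.01422119140625), (95.06183624267578, 98.00071716308594), 3.171464443206787)
jack last ((782.92236328125, -5.217494964599609), (171.3302001953125, 61.697731018066406), 12.267671585083008) [ 0.69708836 -0.04412261  0.19057589] [0.8672107  0.03582746 0.23292197]
scene bench z -0.0016070131389920182
lid [ 0.45  -0.171] 645 [ 0.4518 -0.171   0.0597] [ 0.45
[... 248 characters left out ...]
5] 146 [0.3706 0.2074 0.0262] [0.3746 0.208  0.0724]
cup [0.627 0.138] 111 [0.6319 0.1408 0.0367] [0.633  0.1381 0.0667]
pad [0.544 0.296] 164 [0.553  0.3023 0.0238] [0.5571 0.3015 0.1211]
reader top ((552.326904296875, 303.94769287109375), (42.714317321777344, 27.974197387695312), 14.297119140625) 0.12760301377469596Traceback (most recent call last):
  File "m.py", line 20, in <module>
    q=np.argwhere(mm>0)[:,::-1]; w=np.array([onplane(n,u,v,.005) for u,v in q]); print("mat",circ(w),w.mean(0).round(4))
                                             ~~~~~~~^^^^^^^^^^^^
  File "h.py", line 11, in onplane
    c=calibration(name); R,t=RT(c)
ValueError: time passes only in moves, steps and waits
```

The top and scene views agree to about 3 mm, and the sizes match what was given: lid r 58 at z 0.069, knob r 14, mat r 73, and reader top 45.7x26.5 at z 0.130. Moving to the lid now.

```bash
cat >> h.py <<'E'
def q(a):  # tool down, fingers closing along world angle a (deg)
    t=np.radians((a+90)/2); return [0,np.cos(t),np.sin(t),0]
def st(*k):
    s=env.get_state(); print({x:np.round(s[x],4) for x in("time","tcp_pos","opening","gripper_force","force")+k})
E
python3 - <<'E'
from h import *
s=env.get_state(); p=np.array(s["tcp_pos"]); 
env.movel(p+[0,0,.08],velocity=.2)
env.reach([.450,-.170,.30],q(-20.7)); st("qpos")
im,d=camera("wrist"); cv2.imwrite("pics/w0.png",im)
env.movel([.450,-.170,.148],velocity=.12,stop_force=8); st()
im,d=camera("scene"); cv2.imwrite("pics/s1.png",cv2.resize(im[120:290,150:380],None,fx=3,fy=3))
E
```

```text
{'time': np.float64(3.5417), 'tcp_pos': array([ 0.4505, -0.1693,  0.3   ]), 'opening': np.float64(0.0853), 'gripper_force': np.float64(0.0), 'force': array([-0.5447, -0.3039,  0.3535]), 'qpos': array([-0.6195,  0.2323,  0.9987,  2.0544, -0.2363,  0.9728,  0.142 ])}
{'time': np.float64(5.0083), 'tcp_pos': array([ 0.4504, -0.1701,  0.1485]), 'opening': np.float64(0.0851), 'gripper_force': np.float64(0.0), 'force': array([-0.2211,  0.0457,  1.1955])}
```

View pics/w0.png

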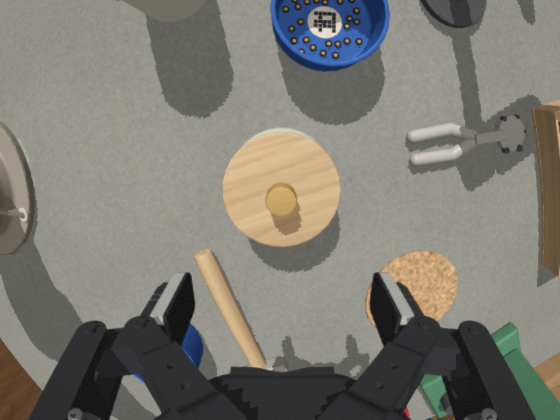

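View pics/s1.png

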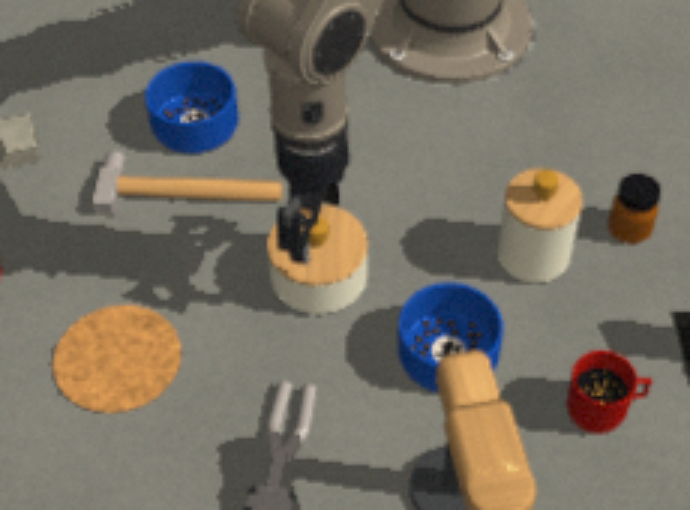

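The wrist view shows the knob at (281,199), centred between the fingertips (mid-column about 281). The scene crop shows the fingers straddling it just above the lid. Gripping and lifting.

```bash
python3 - <<'E'
from h import *
env.grip(.02,f_grip=40); st()
env.movel([.450,-.170,.168],velocity=.05); st()
env.movel([.450,-.170,.27],velocity=.12); env.dwell(.2); st("qpos")
im,d=camera("scene"); cv2.imwrite("pics/s2.png",cv2.resize(im[120:290,150:380],None,fx=3,fy=3))
E
```

```text
{'time': np.float64(5.625), 'tcp_pos': array([ 0.4501, -0.17  ,  0.1482]), 'opening': np.float64(0.0266), 'gripper_force': np.float64(39.0312), 'force': array([-1.506 ,  1.2739,  5.2592])}
{'time': np.float64(6.175), 'tcp_pos': array([ 0.4501, -0.1699,  0.1682]), 'opening': np.float64(0.0268), 'gripper_force': np.float64(39.3967), 'force': array([-0.5273, -0.7186, -2.109 ])}
{'time': np.float64(7.375), 'tcp_pos': array([ 0.4497, -0.1699,  0.2694]), 'opening': np.float64(0.0267), 'gripper_force': np.float64(39.4087), 'force': array([-0.2644, -0.0465, -1.0825]), 'qpos': array([-0.575 ,  0.2889,  0.9702,  2.0876, -0.3012,  0.9112,  0.2022])}
```

View pics/s2.png

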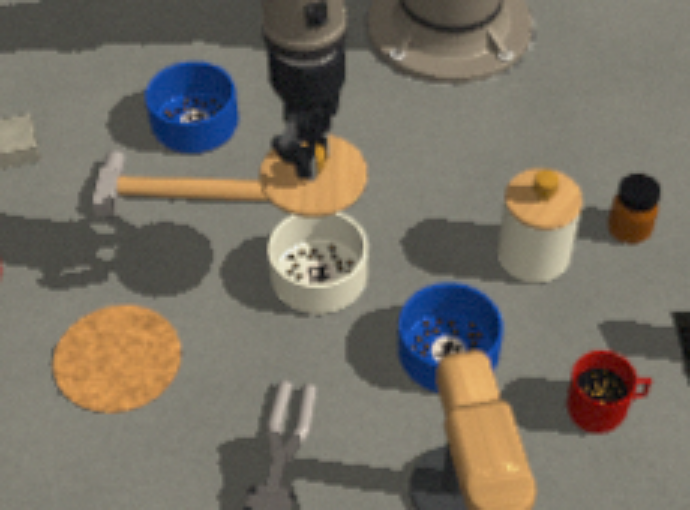

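The lid is held level above the open pot, and the pot at (318,262) hasn't moved. Carrying it to the mat.

```bash
python3 - <<'E'
from h import *
x,y=.568,-.394
env.movel([x,y,.25],velocity=.15)
env.movel([x,y,.112],velocity=.12)
print(env.movel([x,y,.096],velocity=.03,stop_force=4)); st()
env.grip(.05); st()
env.grip(.085); p=env.get_state()["tcp_pos"]
env.movel([p[0],p[1],.22],velocity=.12); st("qpos")
env.reach([.45,-.17,.36],q(-20)); st()
t,dt=camera("top"); cv2.imwrite("pics/t3.png",t)
P=cloud("top",dt)
m=(np.hypot(P[...,0]-x,P[...,1]-y)<.09)&(P[...,2]>.012)&(P[...,2]<.03); p=P[m]
print("lid",p.mean(0),cv2.minEnclosingCircle(p[:,:2].astype(np.float32)),p[:,2].std())
E
```

```text
True
{'time': np.float64(11.025), 'tcp_pos': array([ 0.5681, -0.3939,  0.0993]), 'opening': np.float64(0.0266), 'gripper_force': np.float64(39.9777), 'force': array([-0.5963,  1.0669,  6.2038])}
{'time': np.float64(11.375), 'tcp_pos': array([ 0.5676, -0.3934,  0.0982]), 'opening': np.float64(0.0499), 'gripper_force': np.float64(0.0), 'force': array([-0.1537, -0.6597,  0.5995])}
{'time': np.float64(12.9833), 'tcp_pos': array([ 0.5674, -0.393 ,  0.219 ]), 'opening': np.float64(0.0851), 'gripper_force': np.float64(0.0), 'force': array([-0.3488, -0.1719, -0.3351]), 'qpos': array([ 0.0196,  0.7082,  0.7717,  1.6251, -0.5531,  1.0423,  0.5984])}
{'time': np.float64(14.0917), 'tcp_pos': array([ 0.4505, -0.1703,  0.3601]), 'opening': np.float64(0.0845), 'gripper_force': np.float64(0.0), 'force': array([ 0.3777, -0.4388,  0.4814])}
lid [ 0.57936043 -0.41482743  0.01996793] ((0.5696141123771667, -0.3959710896015167), 0.05761979892849922) 0.001898108463411978
```

View pics/t3.png

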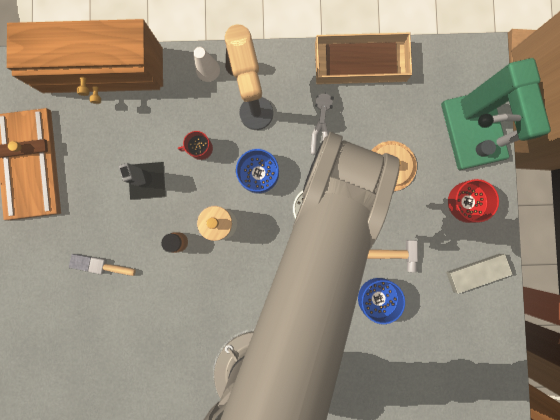

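The lid lies on the mat at (0.570,-0.396), top z 0.020, and the other objects look unmoved. Next is the reader.

```bash
python3 - <<'E'
from h import *
for a in(-76.1,103.9):
    for p in([.551,.3045,.3],[.551,.3045,.155],[.4505,-.17,.25]):
        j=kin.inverse_kinematics(p,q(a)); print(a,p,None if j is None else np.round(j,2))
E
```

```text
-76.1 [0.551, 0.3045, 0.3] [-1.24  0.56  0.93  1.72 -0.49  1.12 -1.49]
-76.1 [0.551, 0.3045, 0.155] [-1.21  0.77  0.9   1.83 -0.75  0.93 -1.29]
-76.1 [0.4505, -0.17, 0.25] [-0.65  0.39  1.1   2.11 -0.45  0.9  -0.61]
103.9 [0.551, 0.3045, 0.3] [-1.2   0.52  0.85  1.71 -0.43  1.1   1.6 ]
103.9 [0.551, 0.3045, 0.155] [-0.98  0.63  0.53  1.81 -0.42  0.81  1.57]
103.9 [0.4505, -0.17, 0.25] [-0.29  0.25  0.62  2.09 -0.19  0.85  2.25]
```

```bash
python3 - <<'E'
from h import *
env.reach([.551,.3045,.30],q(-76.1)); st()
im,d=camera("wrist"); cv2.imwrite("pics/w4.png",im)
env.movel([.551,.3045,.155],velocity=.12,stop_force=6); st()
t,d=camera("scene"); cv2.imwrite("pics/s4.png",cv2.resize(t[180:300,320:480],None,fx=4,fy=4))
E
```

```text
{'time': np.float64(15.925), 'tcp_pos': array([0.5516, 0.303 , 0.3003]), 'opening': np.float64(0.0851), 'gripper_force': np.float64(0.0), 'force': array([-0.2311, -0.5593,  0.1705])}
{'time': np.float64(17.3333), 'tcp_pos': array([0.5515, 0.3046, 0.1558]), 'opening': np.float64(0.0846), 'gripper_force': np.float64(0.0), 'force': array([-0.7944, -0.1694,  0.7897])}
```

View pics/w4.png

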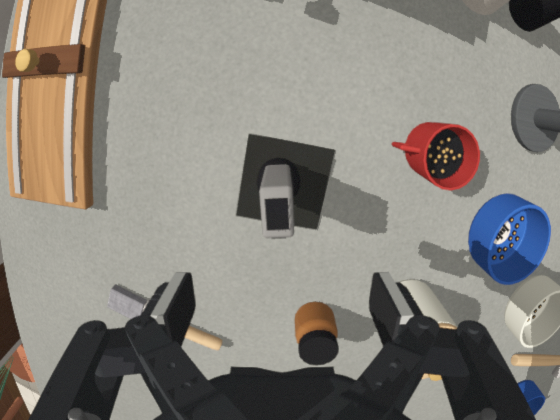

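The wrist view shows the reader handle at (276,205), parallel to the fingers and centred between them. The foot at about (279,177) is close to the pad centre at (286,182). Gripping, lifting and moving over the pot.

```bash
python3 - <<'E'
from h import *
env.grip(.018,f_grip=50); st()
p=np.array(env.get_state()["tcp_pos"]); np.save("grasp.npy",p)
env.movel([p[0],p[1],p[2]+.03],velocity=.06); st()
env.movel([p[0],p[1],.36],velocity=.15)
env.movel([.4505,-.17,.36],velocity=.18); st("qpos")
env.movel([.4505,-.17,p[2]+.093],velocity=.1); env.dwell(.3); st()
for n in("top","scene"):
    im,d=camera(n); cv2.imwrite(f"pics/{n}5.png",im); P=cloud(n,d)
    if n=="scene": cv2.imwrite("pics/s5.png",cv2.resize(im[130:270,180:340],None,fx=4,fy=4))
    pot=P[(np.hypot(P[...,0]-.4505,P[...,1]+.17)<.068)&(P[...,2]>.054)&(P[...,2]<.064)]
    if len(pot)>5: print(n,"rim",len(pot),cv2.minEnclosingCircle(pot[:,:2].astype(np.float32)))
E
```

```text
{'time': np.float64(17.95), 'tcp_pos': array([0.5509, 0.3046, 0.1549]), 'opening': np.float64(0.0255), 'gripper_force': np.float64(54.2379), 'force': array([ 0.1438, -0.0311,  0.5096])}
{'time': np.float64(18.6), 'tcp_pos': array([0.5508, 0.3047, 0.185 ]), 'opening': np.float64(0.0254), 'gripper_force': np.float64(54.1566), 'force': array([ 0.4334, -0.3706, -1.3014])}
{'time': np.float64(22.7583), 'tcp_pos': array([ 0.4507, -0.1695,  0.3599]), 'opening': np.float64(0.0254), 'gripper_force': np.float64(54.1203), 'force': array([ 0.1183, -0.1061, -1.9376]), 'qpos': array([-0.8329,  0.168 ,  1.2161,  1.9831, -0.1763,  1.1061, -0.869 ])}
{'time': np.float64(24.325), 'tcp_pos': array([ 0.4506, -0.1699,  0.2482]), 'opening': np.float64(0.0255), 'gripper_force': np.float64(54.1216), 'force': array([-0.9258, -0.1918, -2.7867])}
scene rim 141 ((0.45109620690345764, -0.17220216989517212), 0.05983429402112961)
```

View pics/s5.png

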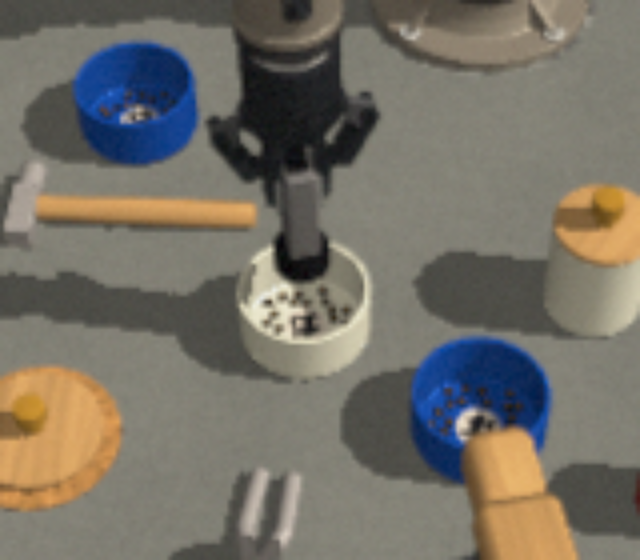

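The reader hangs upright with its foot at (302,255), directly above the tag at (304,322). The rim centre at (0.451,-0.172) matches the pot's start. Holding, then returning.

```bash
python3 - <<'E'
from h import *
env.dwell(2.3); st()
x,y=.548,.300
env.movel([.4505,-.17,.36],velocity=.12)
env.movel([x,y,.36],velocity=.18)
env.movel([x,y,.172],velocity=.12)
print(env.movel([x,y,.151],velocity=.025,stop_force=4)); st()
env.grip(.05); st(); env.grip(.085)
p=env.get_state()["tcp_pos"]
env.movel([p[0],p[1],.30],velocity=.1)
env.reach([.3,.6,.38],q(68)); st()
im,d=camera("top"); cv2.imwrite("pics/t6.png",im); P=cloud("top",d)
def show(n,c,r,z0,z1):
    s=P[(np.hypot(P[...,0]-c[0],P[...,1]-c[1])<r)&(P[...,2]>z0)&(P[...,2]<z1)]; print(n,len(s),cv2.minEnclosingCircle(s[:,:2].astype(np.float32)) if len(s) else 0, s.mean(0) if len(s) else 0)
show("reader",(x,y),.08,.118,.14); show("pot",(.4505,-.17),.075,.05,.066); show("lid",(.568,-.394),.09,.012,.03)
show("tall",(.417,.088),.06,.105,.12); show("jar",(.37,.21),.05,.06,.09); show("cup",(.63,.14),.07,.06,.08)
E
```

```text
{'time': np.float64(26.725), 'tcp_pos': array([ 0.4505, -0.17  ,  0.248 ]), 'opening': np.float64(0.0254), 'gripper_force': np.float64(54.1211), 'force': array([ 0.2573,  0.6341, -1.834 ])}
True
{'time': np.float64(33.0), 'tcp_pos': array([0.5479, 0.3002, 0.1548]), 'opening': np.float64(0.0255), 'gripper_force': np.float64(54.0632), 'force': array([0.7704, 0.6752, 3.6124])}
{'time': np.float64(33.3583), 'tcp_pos': array([0.5469, 0.2998, 0.154 ]), 'opening': np.float64(0.0499), 'gripper_force': np.float64(0.0), 'force': array([-0.2351,  0.0285,  0.3258])}
{'time': np.float64(36.8833), 'tcp_pos': array([0.3013, 0.5991, 0.3795]), 'opening': np.float64(0.0847), 'gripper_force': np.float64(0.0), 'force': array([0.7673, 0.1938, 0.539 ])}
reader 208 ((0.546840250492096, 0.2978966236114502), 0.023841843008995056) [0.54618015 0.29689012 0.12961636]
pot 271 ((0.45022207498550415, -0.16983546316623688), 0.05806422606110573) [ 0.45169713 -0.1712944   0.0598915 ]
lid 1236 ((0.567992091178894, -0.39355596899986267), 0.05810585245490074) [ 0.56755553 -0.39254789  0.01992679]
tall 843 ((0.41664546728134155, 0.0884481817483902), 0.04417302459478378) [0.41646512 0.08763611 0.11335134]
jar 304 ((0.3696138262748718, 0.21078376471996307), 0.025126375257968903) [0.36949239 0.20957624 0.07498135]
cup 148 ((0.6318100690841675, 0.14547710120677948), 0.03878127038478851) [0.63297499 0.14321688 0.06823188]
```

View pics/t6.png

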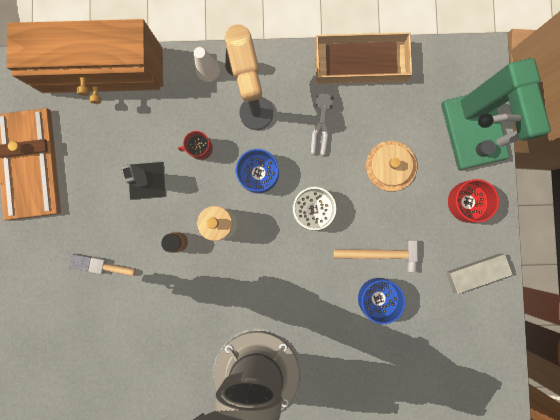

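The final top view shows the lid centred on the mat (391,165), the reader standing on its pad (133,177), the pot in place (315,209) and the bystanders unmoved. Handing in.

```bash
python3 -c "
from h import *
print(job.job_done())"
```

```text
the job is handed in; nothing more can be done
None
```

I handed the job in: the lid is flat on the mat, the reader was held still over the tag for over 2 s and is back upright on its pad, and nothing else moved in the final top view; no verdict was returned.

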